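# Set the panel-sizing jig's sliding fence to the yellow notch

### The arm

A 6-joint arm with a two-finger parallel gripper is mounted at the origin on the work surface. World frame = base frame: x ahead of the robot, y to its left, z up, the work surface at z = 0. Lengths are in mm, angles in rad, forces in N, time in s.
With the tool pointing down it reaches from about 375 to 925 mm from the base axis. Payload 5.7 kg.
Tool frame: the origin (TCP) lies between the finger pads; the fingertips stand ahead of it and the grasp point (between the pads) is the TCP (bot.tip_reach is the z of the fingertips in the tool frame, in mm); z points along the fingers, y is the direction in which the jaws open and shut (so a half turn about z gives the same grasp; the last joint's range is limited). The gripper opens to 88 mm and grips with 3 to 60 N. Pads are 20 mm wide; open, the fingers measure 115 mm over their backs; the gripper's body (75 mm by 178 mm) begins 61 mm behind the grasp point.
Start: joints at [1.147, 0.359, 1.51, -0, 1.272, -0.115], TCP at [182.342, 571.591, 241.623] pointing down, gripper open.
Joint ranges: [-2.97, 2.97], [-1.01, 2.36], [0.21, 2.38], [-0.96, 4.11], [0.2, 2.71], [-2.98, 2.98]. Speed limits (rad/s): [2.39, 2.39, 3.14, 3.14, 3.14, 3.14].

### API

Orientations are given as [roll, pitch, yaw] about the fixed x, y, z axes, in that order (R = Rz(yaw) Ry(pitch) Rx(roll)).
In Python, from station import bot gives the robot as it stands.
- The arm moves only by the tool step_arm, never from a script. Its argument "motion" is a list of rows, each an object of numbers: "wx", "wy", "wz": the turn, a rotation vector about the tool's x, y, z in degrees; "tx", "ty", "tz": the shift along the tool's x, y, z in mm; "claw": the finger opening in mm, from 0 to 87.8. In form: [{"wx": .., "wy": .., "wz": .., "tx": .., "ty": .., "tz": .., "claw": ..}, ...]. A call has 1 to 5 rows; each row is the pose to reach, as a shift and turn from the pose measured when the call began, along the tool's axes at that moment; what a row does not reach only later rows make up. A row lasts 1/10 s, in which the tool goes at most 50 mm and 8.59 degrees, less where a joint would pass 70% of its speed; a pose out of reach is approached as far as the arm can. A call with a gripper value outside its range is refused whole. The fingers move at their own pace and stop on an object; the grip force is fixed at half the most. Time passes only in rows, so rows that repeat a pose let the fingers close. It gives the time, the measured TCP pose, the force and the opening at its end, in the units of the state.
- bot.read_state(): the state, without advancing time (a new reading comes with each control period).
- bot.camera(name): name is "scene" or "top"; returns the picture (384x512x3 uint8, red, green, blue); there is no depth.
- bot.camera_info(name): a dict with "fx", "fy", "cx", "cy" (pixels), "R" (3x3) and "t" (3): a world point X has camera coordinates R X + t. Camera axes: x right, y down, z forward; pixel columns grow to the right and rows downward; lengths in mm; the calibration is good to about 2 mm. A picture is of the moment at which its call begins. camera_info takes no time and is no camera call.
- bot.job_done(): hands the job in, once; it reports no verdict.
The state is a dict: "clock": time; "q": joint angles; "qd": joint speeds; "effort": joint torques, N m; "eef_pos": TCP position; "tcp_rot": TCP orientation; "ft_force": force on the tool from outside, world axes, zero at the start; "wrist_torque": the same for the moment, N m; "width": finger opening in mm.
Only numpy, scipy, OpenCV 4.12 (cv2) and the standard library are available. Lean on these libraries where they do the work, as an engineer would, in place of code of your own. Each camera call takes 0.05 s, during which the arm holds its last target.

### The job

On the red sizing jig, push the sliding fence along its rail with the fingers, without pinching it, until it clicks into the notch marked by the yellow flag. Only when it sits in that notch, press the blue button on the grey control box down and let it come back up. Leave the loose things around where they are.

Things in the scene. Friction and masses are not known exactly. Their poses are not given: they have to be found in the camera images.
- jig: Fixed red plate 150 x 360 x 16 mm; origin under its centre, on the bench; the rail runs along its y axis. Its 34 x 12 mm end stops at y = +/-154 mm rise to 38 mm above the bench.
- fence (a joint): Slide of the fence along the jig's +y axis in m, 0 at mid-rail, range -0.115 to 0.115. It starts between the two notches, slides at about 1.5 N and stays where it is left. At a notch its sprung plunger must climb a ridge (about 8 N); past the crest the force falls to nothing and the fence jumps the last few mm forward by itself, centred. It may be pushed back from the other side.
- fence_mid (a point): Centre of the fence's upright aluminium plate, 80 mm above the bench: 96 mm along the jig's x, 16 mm thick along the rail, heights 52 to 107 mm. It stands on a black carriage 96 x 40 mm (40 along the rail), top 52 mm up, with an orange pointer on its +x side. Push on the plate's face towards the jig's -y to send the fence to +y, and the other way round.
- notch_yellow: Fixed notch block with the YELLOW flag (22 mm wide along the rail, top 40 mm up, on the jig's +x side). Origin under the notch's centre, axes as the jig's; the fence is home when fence_mid has y = 0 in this frame. Ridge crests lie 11 mm before and 11 mm past the centre; the plunger meets a ridge 11 mm before its crest. Too hard a push goes over the second.
- notch_white: The same notch block with a WHITE flag: the wrong one. It lies on the other side of the fence's start.
- confirm (a joint): Travel of the blue button: 0 up, 0.006 fully down (5 N); springs back.
- confirm_top (a point): Centre of the top of the blue button (32 mm across), on the grey control box 90 x 80 x 32 mm, which stands on the bench to the left or the right of the jig. Pressed straight down.
- wash_bottle: White wash bottle, 60 mm across, 130 mm tall, standing on the bench on the other side of the jig from the control box; origin under its base. Leave it alone.
- setting_gauge: Loose steel pin 18 mm across, 30 mm tall, standing on the jig's plate near a corner on the robot's side; origin under its base. Leave it alone.
- display_module: Loose black display module with a green glass face, 75 x 50 x 7 mm, lying on the bench beyond the jig; origin under its centre. Leave it alone.
- tape_roll: Orange tape roll, 70 mm across, 18 mm tall, beyond the jig; origin under its centre. Leave it alone.
- parts_tray: Grey divided tray 120 x 160 x 22 mm beyond the jig; origin under its centre. Leave it alone.
- screwdriver: Screwdriver about 160 mm long lying beyond the jig; origin near its middle. Leave it alone.
- marker_pen: Black marker pen 130 x 12 x 12 mm lying on the bench to the robot's left; origin under its middle. Leave it alone.
Things that resemble listed ones, but are neither listed nor needed, are in the scene too. Leave any green look-alike of the part that bears confirm alone.

How it is judged (in metres and radians):
On the way, in this order (a step that is already met when the one before it is completed fails the run):
1. the fence sits in the yellow notch (y of fence_mid in the frame of notch_yellow between -0.004 and 0.004 m), for 0.3 s.
2. the blue button is pressed down (value of joint confirm above 0.004 m), for 0.02 s.
3. the blue button is up again (value of joint confirm below 0.002 m), for 0.1 s.
At the end, for the whole second after the job is handed in: The fence is at rest within 4 mm of the yellow notch's centre along the rail, and the blue button, having been pressed at least 4 mm after the fence was home, is up again (within 2 mm) (all of step 1 and velocity of joint fence between -0.01 and 0.01 m/s and value of joint confirm below 0.002 m); the robot touches nothing.
It fails at once if the fence is pinched: fingers press on its +y half (fence_c0 carriage, fence_c2 plate) and its -y half (fence_c1, fence_c3) at once (contact force between any of fence_c0, fence_c2 and the fingers above 1 N and contact force between any of fence_c1, fence_c3 and the fingers above 1 N).
It fails at once if the button is pressed while the fence is not in the yellow notch (value of joint confirm above 0.003 m and not (y of fence_mid in the frame of notch_yellow between -0.005 and 0.005 m)).
It fails at once if a loose bystander is moved more than 25 mm or lifted (distance of any of wash_bottle, setting_gauge, display_module, tape_roll, parts_tray, screwdriver, marker_pen from where it was at the start of the episode above 0.025 m).
It also fails if it takes over 51 s, if anything falls off the work surface, if the arm or the gripper's body presses on something with over 40 N, if the wrist force passes 120 N, or if a joint passes its speed limit or range.

## Working session

There is one attempt and no reset: what is moved stays moved. The work goes in short steps, Python scripts to look and compute and a tool call to move; the robot and the scene stay as the last step left them, time stands still between calls to the robot, and variables do not carry over. Pictures are saved under pics/ and viewed, and the job is handed in when it is done.

Besides the shell and the picture viewer there is one more tool, called after "Call:" by a JSON object that holds its "api" and its "payload", one argument or row to a line. step_arm: Moves the arm, as the interface text tells. Its arguments: {"type":"object","properties":{"motion":{"type":"array"}},"required":["motion"]}

```bash
ls; mkdir -p pics
python3 - <<'E'
from station import bot
import cv2
for n in("scene","top"):
    cv2.imwrite(f"pics/{n}0.png",bot.camera(n)[:,:,::-1]); i=bot.camera_info(n); print(n,i)
print(bot.read_state(),bot.tip_reach)
E
```

```text
pics
scene {'fx': 389.02346075468915, 'fy': 389.02346075468915, 'cx': 262.5946501421218, 'cy': 185.19311137373302, 'R': array([[ 0.55253259,  0.83348729, -0.00258353],
       [ 0.68556582, -0.45623148, -0.56732031],
       [-0.47403296,  0.31169178, -0.82349316]]), 't': array([-402.04249954, -257.67173423, 1458.10484006])}
top {'fx': 442.7610622638383, 'fy': 442.7610622638383, 'cx': 255.3525901248474, 'cy': 193.68493901989467, 'R': array([[ 0.01044765, -0.99989451, -0.01009077],
       [-0.98762803, -0.00873939, -0.15657105],
       [ 0.15646635,  0.01160173, -0.98761515]]), 't': array([ 117.30994814,  527.35295824, 1432.73824931])}
{'clock': 0.1, 'q': array([ 1.14692790e+00,  3.59455982e-01,  1.51132307e+00, -1.07449380e-05,
        1.27252000e+00, -1.15122002e-01]), 'qd': array([-4.35438081e-04,  8.65068821e-04, -2.00536190e-03, -1.01480473e-04,
        3.70328509e-05, -1.08318043e-03]), 'effort': array([-1.21521673e-03, -5.16350985e+01, -2.71408957e+01,  6.75008842e-02,
        2.76022410e-02,  1.68792447e-07]), 'eef_pos': array([182.09321006, 571.0698535 , 240.88037304]), 'tcp_rot': array([-3.13989638e+00, -1.85812508e-04,  2.83284924e+00]), 'ft_force': array([-0.01851782,  0.01578405, -0.13266876]), 'wrist_torque': array([-0.01039925, -0.05002442,  0.02450321]), 'width': 88.06136401499967} 19.0
```

View pics/scene0.png

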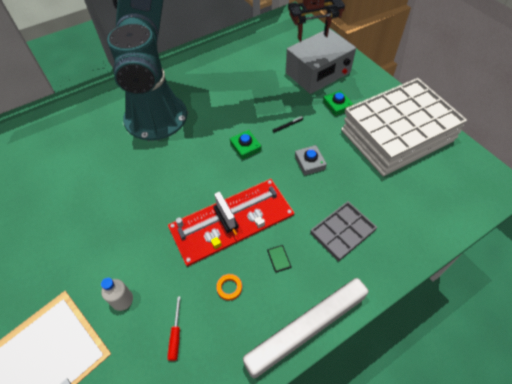

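View pics/top0.png

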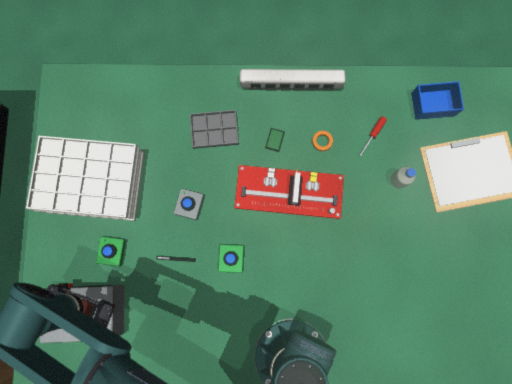

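Run:
```python
import cv2
a=cv2.imread("pics/top0.png")[155:225,170:350]
cv2.imwrite("pics/topz.png",cv2.resize(a,None,fx=4.4,fy=4.4,interpolation=cv2.INTER_CUBIC))
a=cv2.imread("pics/scene0.png")[135:270,160:335]
cv2.imwrite("pics/scz.png",cv2.resize(a,None,fx=4.4,fy=4.4,interpolation=cv2.INTER_CUBIC))
```

```text
(no output)
```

View pics/topz.png

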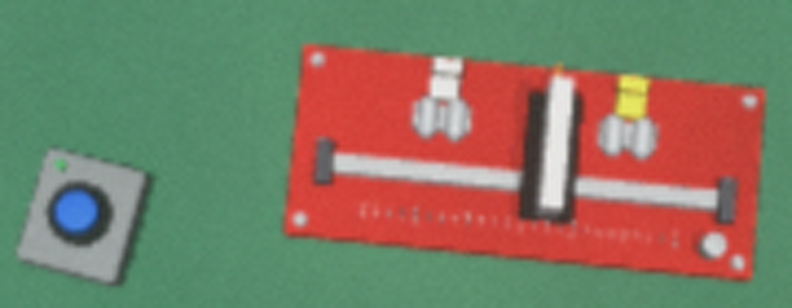

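View pics/scz.png

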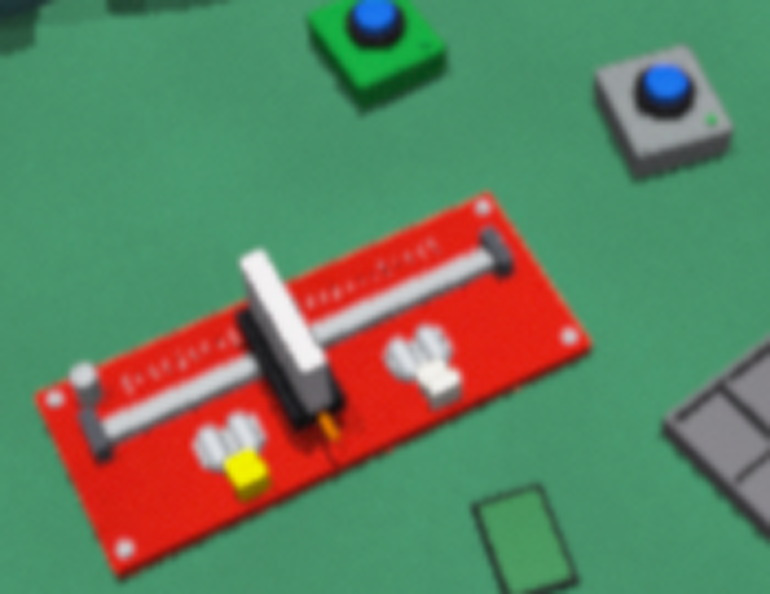

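```bash
cat > h.py <<'E'
import numpy as np,cv2
from station import bot
I={n:bot.camera_info(n) for n in("scene","top")}
def ray(n,u,v):
    i=I[n];d=i["R"].T@np.array([(u-i["cx"])/i["fx"],(v-i["cy"])/i["fy"],1]);return -i["R"].T@i["t"],d
def atz(n,u,v,z):
    o,d=ray(n,u,v);return o+d*(z-o[2])/d[2]
def tri(a,b):
    A=np.zeros((3,3));c=np.zeros(3)
    for n,(u,v) in(("top",a),("scene",b)):
        o,d=ray(n,u,v);d/=np.linalg.norm(d);P=np.eye(3)-np.outer(d,d);A+=P;c+=P@o
    return np.linalg.solve(A,c)
def proj(n,X):
    i=I[n];p=i["R"]@np.array(X)+i["t"];return i["fx"]*p[0]/p[2]+i["cx"],i["fy"]*p[1]/p[2]+i["cy"]
def tz(x,y):return((x+.5)/4.4-.5+170,(y+.5)/4.4-.5+155)
def sz(x,y):return((x+.5)/4.4-.5+160,(y+.5)/4.4-.5+135)
E
python3 - <<'E'
from h import *
np.set_printoptions(precision=1,suppress=True)
C=[atz("top",*tz(*p),16) for p in((304,44),(765,88),(750,279),(285,235))]
D=[atz("scene",*sz(*p),16) for p in((590,347),(118,573),(37,398),(488,193))]
for Q in(C,D):
    Q=np.array(Q);c=Q.mean(0);y=(Q[0]+Q[3]-Q[1]-Q[2])/2;x=(Q[0]+Q[1]-Q[2]-Q[3])/2
    print(c,np.linalg.norm(y),np.linalg.norm(x),np.degrees(np.arctan2(-y[0],y[1])),np.degrees(np.arctan2(x[1],x[0])))
print("btn",tri(tz(77,211),sz(666,82)))
for p in((552,75),(574,75),(562,210),(540,208)):print("fence",atz("top",*tz(*p),107))
for p in((243,257),(266,250),(328,358),(304,367)):print("fenceS",atz("scene",*sz(*p),107))
for p in((617,76),(649,76),(646,116),(616,115)):print("yf",atz("top",*tz(*p),40))
for p in((224,462),(258,448),(269,470),(236,485)):print("yfS",atz("scene",*sz(*p),40))
print("gauge",atz("top",*tz(714,245),46))
E
```

```text
[540.1   8.6  16. ] 357.88769904938533 149.89475669784267 -5.007427733792311 -5.092866521986658
[544.3   7.4  16. ] 355.7496132143165 148.05854612420308 -4.907249834059874 -5.339358493629206
btn [493.4 348.   49.2]
fence [588.5  -4.9 107. ]
fence [588.7 -20.9 107. ]
fence [489.3 -11.8 107. ]
fence [490.6   4.1 107. ]
fenceS [491.1  -9.9 107. ]
fenceS [494.7   5.6 107. ]
fenceS [588.3  -2.9 107. ]
fenceS [585.5 -19.  107. ]
yf [602.3 -59.8  40. ]
yf [602.5 -84.2  40. ]
yf [571.4 -81.5  40. ]
yf [572.  -58.8  40. ]
yfS [582.3 -83.9  40. ]
yfS [585.8 -60.2  40. ]
yfS [603.7 -62.2  40. ]
yfS [601.1 -85.5  40. ]
gauge [ 472.4 -130.6   46. ]
```

Call:
{"api": "step_arm", "payload": {
  "motion": [
    {"tx": -38, "ty": -29, "wz": -3, "claw": 0},
    {"tx": -76, "ty": -58, "wz": -6, "claw": 0},
    {"tx": -114, "ty": -87, "wz": -9, "claw": 0},
    {"tx": -152, "ty": -116, "wz": -12, "claw": 0},
    {"tx": -190, "ty": -145, "wz": -12.7, "claw": 0}
  ]
}}

```text
validation failed for argument at $.mo...
```

Call:
{"api": "step_arm", "payload": {
  "motion": [
    {"wx": 0, "wy": 0, "wz": -3, "tx": -38, "ty": -29, "tz": 0, "claw": 0},
    {"wx": 0, "wy": 0, "wz": -6, "tx": -76, "ty": -58, "tz": 0, "claw": 0},
    {"wx": 0, "wy": 0, "wz": -9, "tx": -114, "ty": -87, "tz": 0, "claw": 0},
    {"wx": 0, "wy": 0, "wz": -12, "tx": -152, "ty": -116, "tz": 0, "claw": 0},
    {"wx": 0, "wy": 0, "wz": -12.7, "tx": -190, "ty": -145, "tz": 0, "claw": 0}
  ]
}}

```text
clock: 0.6
eef_pos: [319.5, 373.4, 240.8]
tcp_rot: [-3.14, -0.001, 3.057]
ft_force: [1.4, -0.3, 0.4]
width: 51.0
```

Call:
{"api": "step_arm", "payload": {
  "motion": [
    {"wx": 0, "wy": 0, "wz": 0, "tx": -31, "ty": -37, "tz": 0, "claw": 0},
    {"wx": 0, "wy": 0, "wz": 0, "tx": -62, "ty": -74, "tz": 0, "claw": 0},
    {"wx": 0, "wy": 0, "wz": 0, "tx": -93, "ty": -111, "tz": 0, "claw": 0},
    {"wx": 0, "wy": 0, "wz": 0, "tx": -124, "ty": -148, "tz": 0, "claw": 0},
    {"wx": 0, "wy": 0, "wz": 0, "tx": -155, "ty": -185, "tz": 0, "claw": 0}
  ]
}}

```text
clock: 1.1
eef_pos: [458.8, 174.1, 241.0]
tcp_rot: [-3.14, -0.001, 3.057]
ft_force: [0.3, 0.8, 0.3]
width: 11.4
```

```bash
cat >> h.py <<'E'
from scipy.spatial.transform import Rotation as Ro
def to(P):
    s=bot.read_state();return np.round(Ro.from_euler("xyz",s["tcp_rot"]).as_matrix().T@(np.array(P)-s["eef_pos"]),1),np.degrees(s["tcp_rot"]),s["eef_pos"]
E
python3 -c "
from h import *
print(to([545,52,200]))"
```

```text
(array([ -96.3, -114.3,   41.1]), array([-1.79893787e+02, -5.94918560e-02,  1.75128079e+02]), array([458.84620084, 174.11383258, 240.98289205]))
```

Call:
{"api": "step_arm", "payload": {
  "motion": [
    {"wx": 0, "wy": 0, "wz": 0, "tx": -30, "ty": -36, "tz": 12, "claw": 0},
    {"wx": 0, "wy": 0, "wz": 0, "tx": -60, "ty": -72, "tz": 24, "claw": 0},
    {"wx": 0, "wy": 0, "wz": 0, "tx": -96, "ty": -114, "tz": 41, "claw": 0},
    {"wx": 0, "wy": 0, "wz": 0, "tx": -96, "ty": -114, "tz": 41, "claw": 0},
    {"wx": 0, "wy": 0, "wz": 0, "tx": -96, "ty": -114, "tz": 41, "claw": 0}
  ]
}}

```text
clock: 1.6
eef_pos: [544.8, 51.1, 199.1]
tcp_rot: [-3.14, -0.003, 3.054]
ft_force: [-0.6, -0.1, 0.2]
width: 0.3
```

```bash
python3 -c "
from h import *
print(to([545,52,84]))
s=bot.camera('scene')[120:270,140:340,::-1];cv2.imwrite('pics/s1.png',cv2.resize(s,None,fx=4,fy=4,interpolation=2))"
```

```text
(array([ -0.5,   1.1, 115.1]), array([-1.79896185e+02, -1.75498136e-01,  1.74961398e+02]), array([544.78758703,  51.10421096, 199.07092034]))
```

View pics/s1.png

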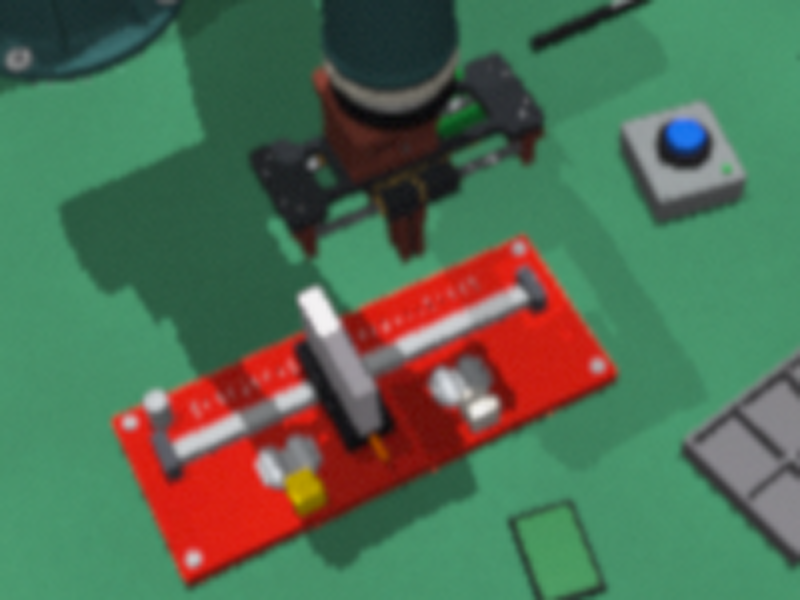

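The closed fingers (picture ≈ 405,250) hang on the +y side of the fence. The path down is clear, so I'm descending.

Call:
{"api": "step_arm", "payload": {
  "motion": [
    {"wx": 0, "wy": 0, "wz": 0, "tx": 0, "ty": 1, "tz": 40, "claw": 0},
    {"wx": 0, "wy": 0, "wz": 0, "tx": 0, "ty": 1, "tz": 80, "claw": 0},
    {"wx": 0, "wy": 0, "wz": 0, "tx": 0, "ty": 1, "tz": 115, "claw": 0},
    {"wx": 0, "wy": 0, "wz": 0, "tx": 0, "ty": 1, "tz": 115, "claw": 0},
    {"wx": 0, "wy": 0, "wz": 0, "tx": 0, "ty": 1, "tz": 115, "claw": 0}
  ]
}}

```text
clock: 2.15
eef_pos: [543.0, 54.5, 85.2]
tcp_rot: [-3.14, -0.004, 3.057]
ft_force: [-0.1, -0.5, 0.0]
width: 0.3
```

```bash
python3 -c "
from h import *
print(to([541.3,12.5,84]),bot.read_state()['ft_force'])"
```

```text
(array([ -1.9, -42. ,   1.2]), array([-179.92704164,   -0.23967589,  175.14060975]), array([543.00210343,  54.53241757,  85.19795125])) [-0.10754664 -0.4787567   0.01139157]
```

Call:
{"api": "step_arm", "payload": {
  "motion": [
    {"wx": 0, "wy": 0, "wz": 0, "tx": 0, "ty": -15, "tz": 0, "claw": 0},
    {"wx": 0, "wy": 0, "wz": 0, "tx": 0, "ty": -30, "tz": 0, "claw": 0},
    {"wx": 0, "wy": 0, "wz": 0, "tx": 0, "ty": -36, "tz": 0, "claw": 0},
    {"wx": 0, "wy": 0, "wz": 0, "tx": 0, "ty": -41, "tz": 0, "claw": 0},
    {"wx": 0, "wy": 0, "wz": 0, "tx": 0, "ty": -46, "tz": 0, "claw": 0}
  ]
}}

```text
clock: 2.65
eef_pos: [539.4, 8.0, 85.8]
tcp_rot: [-3.141, -0.003, 3.056]
ft_force: [-0.4, 1.3, 2.0]
width: 0.5
```

Call:
{"api": "step_arm", "payload": {
  "motion": [
    {"wx": 0, "wy": 0, "wz": 0, "tx": 0, "ty": -4, "tz": 0, "claw": 0},
    {"wx": 0, "wy": 0, "wz": 0, "tx": 0, "ty": -8, "tz": 0, "claw": 0},
    {"wx": 0, "wy": 0, "wz": 0, "tx": 0, "ty": -12, "tz": 0, "claw": 0},
    {"wx": 0, "wy": 0, "wz": 0, "tx": 0, "ty": -15, "tz": 0, "claw": 0},
    {"wx": 0, "wy": 0, "wz": 0, "tx": 0, "ty": -15, "tz": 0, "claw": 0}
  ]
}}

```text
clock: 3.15
eef_pos: [538.0, -7.4, 85.7]
tcp_rot: [-3.14, -0.003, 3.056]
ft_force: [-0.2, -0.2, 0.3]
width: 0.2
```

```bash
python3 -c "
from h import *
print(bot.read_state()['ft_force'])
s=bot.camera('scene')[120:270,140:340,::-1];cv2.imwrite('pics/s2.png',cv2.resize(s,None,fx=4,fy=4,interpolation=2))"
```

```text
[-0.21253152 -0.16278004  0.32327412]
```

View pics/s2.png

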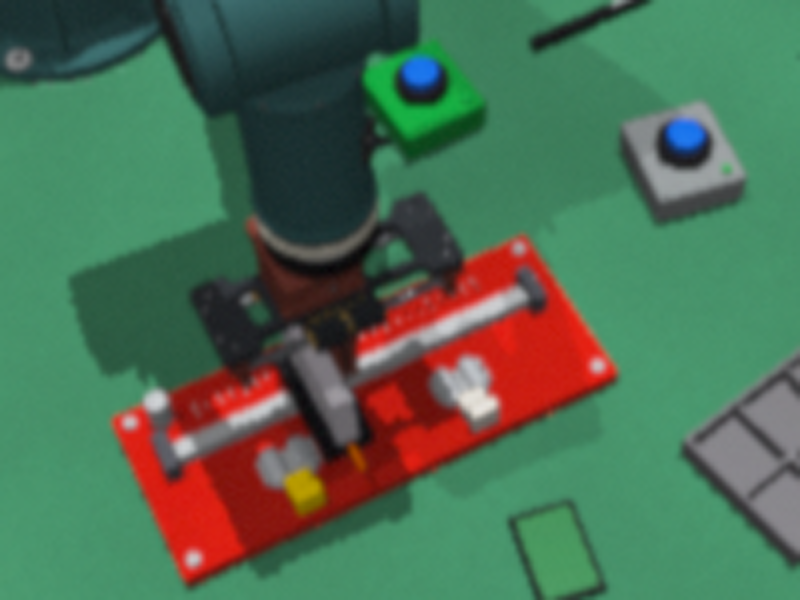

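The fence moved with the fingers; the plate's far end shifted from about (380,400) to (360,430). I'll keep pushing.

Call:
{"api": "step_arm", "payload": {
  "motion": [
    {"wx": 0, "wy": 0, "wz": 0, "tx": 0, "ty": -4, "tz": 0, "claw": 0},
    {"wx": 0, "wy": 0, "wz": 0, "tx": 0, "ty": -8, "tz": 0, "claw": 0},
    {"wx": 0, "wy": 0, "wz": 0, "tx": 0, "ty": -11, "tz": 0, "claw": 0},
    {"wx": 0, "wy": 0, "wz": 0, "tx": 0, "ty": -14, "tz": 0, "claw": 0},
    {"wx": 0, "wy": 0, "wz": 0, "tx": 0, "ty": -16, "tz": 0, "claw": 0}
  ]
}}

```text
clock: 3.7
eef_pos: [536.6, -23.5, 85.7]
tcp_rot: [-3.14, -0.003, 3.055]
ft_force: [0.0, 2.3, 0.2]
width: 0.2
```

Call:
{"api": "step_arm", "payload": {
  "motion": [
    {"wx": 0, "wy": 0, "wz": 0, "tx": 0, "ty": -1.5, "tz": 0, "claw": 0},
    {"wx": 0, "wy": 0, "wz": 0, "tx": 0, "ty": -3, "tz": 0, "claw": 0},
    {"wx": 0, "wy": 0, "wz": 0, "tx": 0, "ty": -4.5, "tz": 0, "claw": 0}
  ]
}}

```text
clock: 4.0
eef_pos: [536.2, -27.9, 85.7]
tcp_rot: [-3.141, -0.004, 3.055]
ft_force: [-0.6, 4.1, 0.2]
width: 0.2
```

Call:
{"api": "step_arm", "payload": {
  "motion": [
    {"wx": 0, "wy": 0, "wz": 0, "tx": 0, "ty": -1.5, "tz": 0, "claw": 0},
    {"wx": 0, "wy": 0, "wz": 0, "tx": 0, "ty": -3, "tz": 0, "claw": 0}
  ]
}}

```text
clock: 4.2
eef_pos: [536.0, -29.9, 85.7]
tcp_rot: [3.141, -0.003, 3.055]
ft_force: [0.5, 7.2, 0.1]
width: 0.7
```

Call:
{"api": "step_arm", "payload": {
  "motion": [
    {"wx": 0, "wy": 0, "wz": 0, "tx": 0, "ty": -1.5, "tz": 0, "claw": 0},
    {"wx": 0, "wy": 0, "wz": 0, "tx": 0, "ty": -3, "tz": 0, "claw": 0}
  ]
}}

```text
clock: 4.4
eef_pos: [535.8, -32.1, 85.7]
tcp_rot: [3.139, -0.003, 3.054]
ft_force: [0.2, 5.2, 1.0]
width: 0.9
```

Call:
{"api": "step_arm", "payload": {
  "motion": [
    {"wx": 0, "wy": 0, "wz": 0, "tx": 0, "ty": -1.5, "tz": 0, "claw": 0},
    {"wx": 0, "wy": 0, "wz": 0, "tx": 0, "ty": -2.5, "tz": 0, "claw": 0}
  ]
}}

```text
clock: 4.6
eef_pos: [535.6, -34.4, 85.7]
tcp_rot: [3.139, -0.003, 3.054]
ft_force: [0.5, 4.3, 0.4]
width: 0.4
```

Call:
{"api": "step_arm", "payload": {
  "motion": [
    {"wx": 0, "wy": 0, "wz": 0, "tx": 0, "ty": -1.5, "tz": 0, "claw": 0}
  ]
}}

```text
clock: 4.7
eef_pos: [535.5, -35.9, 85.7]
tcp_rot: [3.139, -0.003, 3.055]
ft_force: [1.0, 3.0, 0.1]
width: 0.4
```

Call:
{"api": "step_arm", "payload": {
  "motion": [
    {"wx": 0, "wy": 0, "wz": 0, "tx": 0, "ty": -1.5, "tz": 0, "claw": 0}
  ]
}}

```text
clock: 4.8
eef_pos: [535.3, -37.6, 85.7]
tcp_rot: [3.139, -0.003, 3.055]
ft_force: [0.8, 2.4, 0.7]
width: 0.4
```

Call:
{"api": "step_arm", "payload": {
  "motion": [
    {"wx": 0, "wy": 0, "wz": 0, "tx": 0, "ty": -1, "tz": 0, "claw": 0},
    {"wx": 0, "wy": 0, "wz": 0, "tx": 0, "ty": -1, "tz": 0, "claw": 0}
  ]
}}

```text
clock: 5.0
eef_pos: [535.2, -39.2, 85.7]
tcp_rot: [3.14, -0.003, 3.055]
ft_force: [-0.1, -0.1, -0.1]
width: 0.4
```

Call:
{"api": "step_arm", "payload": {
  "motion": [
    {"wx": 0, "wy": 0, "wz": 0, "tx": 0, "ty": -1, "tz": 0, "claw": 0},
    {"wx": 0, "wy": 0, "wz": 0, "tx": 0, "ty": -1, "tz": 0, "claw": 0}
  ]
}}

```text
clock: 5.2
eef_pos: [535.0, -40.6, 85.7]
tcp_rot: [3.14, -0.003, 3.055]
ft_force: [0.3, 0.2, -0.1]
width: 0.6
```

```bash
python3 -c "
from h import *
print(bot.read_state()['ft_force'])
s=bot.camera('scene')[120:270,140:340,::-1];cv2.imwrite('pics/s3.png',cv2.resize(s,None,fx=4,fy=4,interpolation=2))"
```

```text
[ 0.25677271  0.16880821 -0.06852777]
```

View pics/s3.png

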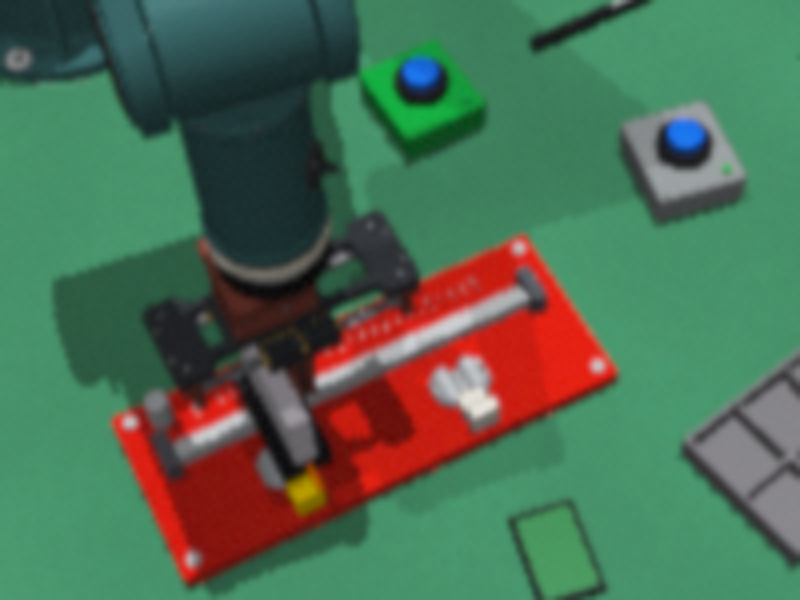

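The force fell to zero at TCP y ≈ -39, and the pointer now lies at the yellow flag (≈ 300,480). I'll back off, rise, and check.

Call:
{"api": "step_arm", "payload": {
  "motion": [
    {"wx": 0, "wy": 0, "wz": 0, "tx": 0, "ty": 20, "tz": 0, "claw": 0},
    {"wx": 0, "wy": 0, "wz": 0, "tx": 0, "ty": 50, "tz": -10, "claw": 0},
    {"wx": 0, "wy": 0, "wz": 0, "tx": 5, "ty": 95, "tz": -30, "claw": 0},
    {"wx": 0, "wy": 0, "wz": 0, "tx": 10, "ty": 140, "tz": -50, "claw": 0},
    {"wx": 0, "wy": 0, "wz": 0, "tx": 15, "ty": 185, "tz": -65, "claw": 0}
  ]
}}

```text
clock: 5.75
eef_pos: [536.7, 146.3, 152.1]
tcp_rot: [3.141, -0.002, 3.054]
ft_force: [1.2, -0.6, -0.2]
width: 0.4
```

```bash
python3 -c "
from h import *
print(to([493.4,348,100]))
s=bot.camera('top')[155:225,170:350,::-1];cv2.imwrite('pics/t4.png',cv2.resize(s,None,fx=4.4,fy=4.4,interpolation=2))
s=bot.camera('scene')[135:270,160:335,::-1];cv2.imwrite('pics/s4.png',cv2.resize(s,None,fx=4.4,fy=4.4,interpolation=2))"
```

```text
(array([ 60.6, 197.1,  52.5]), array([ 1.79940675e+02, -1.20361415e-01,  1.74993774e+02]), array([536.66850134, 146.30907814, 152.13772475]))
```

View pics/t4.png

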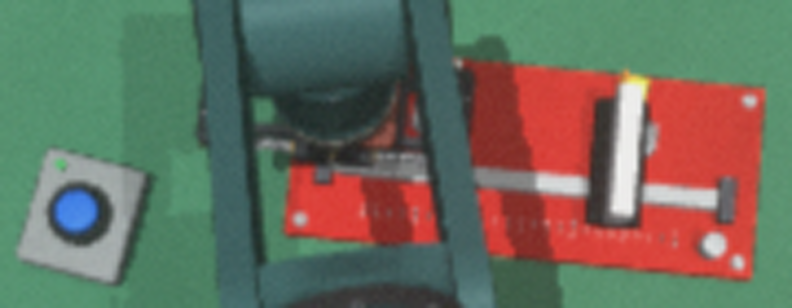

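View pics/s4.png

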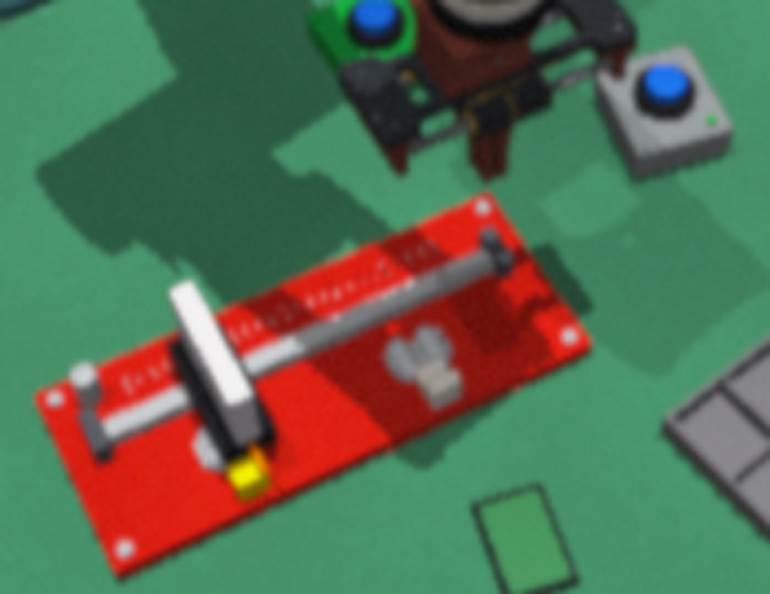

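Run:
```python
from h import *
np.set_printoptions(precision=1,suppress=True)
th=np.radians(-5);Y=np.array([-np.sin(th),np.cos(th),0])
m=lambda n,f,P,z:np.mean([atz(n,*f(*p),z) for p in P],0)
for n,f,P0,P1,F in(("top",tz,((552,75),(574,75),(562,210),(540,208)),((621,79),(645,82),(634,217),(610,214)),((617,76),(649,76),(646,116),(616,115))),
 ("scene",sz,((243,257),(266,250),(328,358),(304,367)),((171,290),(195,282),(260,398),(234,410)),((224,462),(258,448),(269,470),(236,485)))):
    a,b,c=m(n,f,P0,107),m(n,f,P1,107),m(n,f,F,40);print(a,b,c,(b-a)@Y,(b-c)@Y)
```

```text
[539.3  -8.4 107. ] [535.3 -59.3 107. ] [587.  -71.1  40. ] -51.11392370431201 7.163753566954036
[539.9  -6.6 107. ] [538.9 -58.1 107. ] [593.2 -72.9  40. ] -51.42090042823857 10.054049415208938
```

By the plate's corners, the fence moved 51 mm and is still 7–10 mm short, so it hasn't clicked over the crest. I'll go back and push further in small steps, with pictures.

```bash
python3 -c "
from h import *
print(to([538.5,-10,86]))"
```

```text
(array([ -13.8, -159.5,   66.7]), array([1.79783791e+02, 7.53248270e-02, 1.75286577e+02]), array([537.73070041, 149.82113193, 153.29046203]))
```

Call:
{"api": "step_arm", "payload": {
  "motion": [
    {"wx": 0, "wy": 0, "wz": 0, "tx": -4, "ty": -40, "tz": 16, "claw": 0},
    {"wx": 0, "wy": 0, "wz": 0, "tx": -8, "ty": -80, "tz": 33, "claw": 0},
    {"wx": 0, "wy": 0, "wz": 0, "tx": -12, "ty": -120, "tz": 67, "claw": 0},
    {"wx": 0, "wy": 0, "wz": 0, "tx": -14, "ty": -158, "tz": 67, "claw": 0},
    {"wx": 0, "wy": 0, "wz": 0, "tx": -14, "ty": -158, "tz": 67, "claw": 0}
  ]
}}

```text
clock: 6.35
eef_pos: [537.8, -13.2, 84.3]
tcp_rot: [3.139, -0.001, 3.055]
ft_force: [-0.6, 0.0, 0.5]
width: 0.4
```

```bash
python3 -c "
from h import *
print(to([536,-36,86]))"
```

```text
(array([ -0.2, -22.8,  -1.8]), array([ 1.79875409e+02, -6.18141772e-02,  1.75066094e+02]), array([537.81125546, -13.2311926 ,  84.25943572]))
```

Call:
{"api": "step_arm", "payload": {
  "motion": [
    {"wx": 0, "wy": 0, "wz": 0, "tx": 0, "ty": -10, "tz": -1, "claw": 0},
    {"wx": 0, "wy": 0, "wz": 0, "tx": 0, "ty": -20, "tz": -1, "claw": 0},
    {"wx": 0, "wy": 0, "wz": 0, "tx": 0, "ty": -25, "tz": -1, "claw": 0},
    {"wx": 0, "wy": 0, "wz": 0, "tx": 0, "ty": -27, "tz": -1, "claw": 0}
  ]
}}

```text
clock: 6.75
eef_pos: [535.7, -40.3, 85.5]
tcp_rot: [3.14, -0.0, 3.056]
ft_force: [0.7, 1.0, 0.8]
width: 0.7
```

Call:
{"api": "step_arm", "payload": {
  "motion": [
    {"wx": 0, "wy": 0, "wz": 0, "tx": 0, "ty": -1, "tz": 0, "claw": 0}
  ]
}}

```text
clock: 6.85
eef_pos: [535.7, -40.9, 85.7]
tcp_rot: [3.139, -0.0, 3.056]
ft_force: [-0.9, 0.8, -0.0]
width: 0.3
```

Call:
{"api": "step_arm", "payload": {
  "motion": [
    {"wx": 0, "wy": 0, "wz": 0, "tx": 0, "ty": -1, "tz": 0, "claw": 0}
  ]
}}

```text
clock: 6.95
eef_pos: [535.6, -41.4, 85.9]
tcp_rot: [3.139, 0.0, 3.057]
ft_force: [-0.7, -0.7, -1.0]
width: 0.6
```

Call:
{"api": "step_arm", "payload": {
  "motion": [
    {"wx": 0, "wy": 0, "wz": 0, "tx": 0, "ty": -1, "tz": 0, "claw": 0}
  ]
}}

```text
clock: 7.05
eef_pos: [535.6, -41.9, 86.0]
tcp_rot: [3.139, 0.0, 3.058]
ft_force: [0.3, 0.4, 0.8]
width: 0.3
```

```bash
python3 -c "
from h import *
print(bot.read_state()['eef_pos'])
s=bot.camera('scene')[135:270,160:335,::-1];cv2.imwrite('pics/s5.png',cv2.resize(s,None,fx=4.4,fy=4.4,interpolation=2))"
```

```text
[535.55752628 -41.89015778  85.96267997]
```

View pics/s5.png

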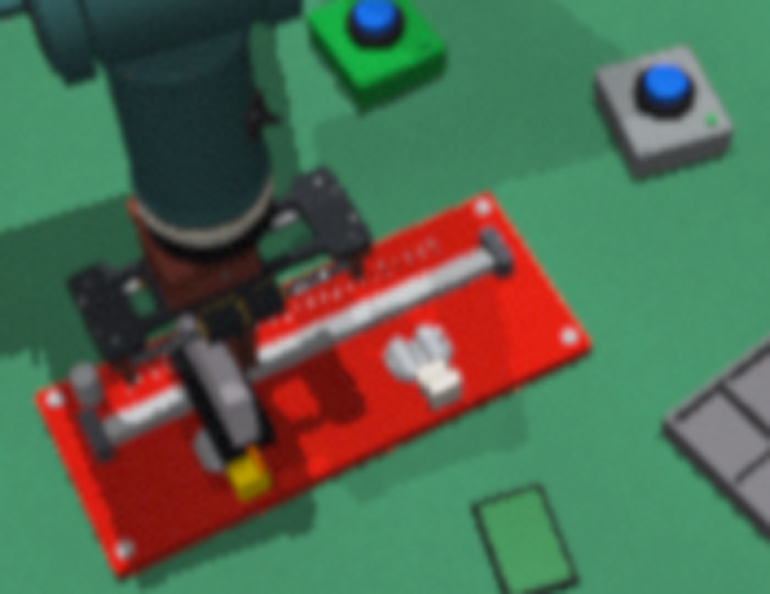

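Call:
{"api": "step_arm", "payload": {
  "motion": [
    {"wx": 0, "wy": 0, "wz": 0, "tx": 0, "ty": -1.5, "tz": 0, "claw": 0},
    {"wx": 0, "wy": 0, "wz": 0, "tx": 0, "ty": -1.5, "tz": 0, "claw": 0}
  ]
}}

```text
clock: 7.3
eef_pos: [535.5, -43.6, 86.0]
tcp_rot: [3.139, 0.0, 3.058]
ft_force: [0.2, 0.3, -0.4]
width: 0.0
```

Call:
{"api": "step_arm", "payload": {
  "motion": [
    {"wx": 0, "wy": 0, "wz": 0, "tx": 0, "ty": -1.5, "tz": 0, "claw": 0},
    {"wx": 0, "wy": 0, "wz": 0, "tx": 0, "ty": -1.5, "tz": 0, "claw": 0}
  ]
}}

```text
clock: 7.5
eef_pos: [535.4, -45.2, 86.0]
tcp_rot: [3.139, 0.0, 3.058]
ft_force: [0.4, -0.0, -0.3]
width: 0.5
```

```bash
python3 -c "
from h import *
print(bot.read_state()['eef_pos'])
s=bot.camera('scene')[135:270,160:335,::-1];cv2.imwrite('pics/s6.png',cv2.resize(s,None,fx=4.4,fy=4.4,interpolation=2))"
```

```text
[535.39873976 -45.23827656  86.00397089]
```

View pics/s6.png

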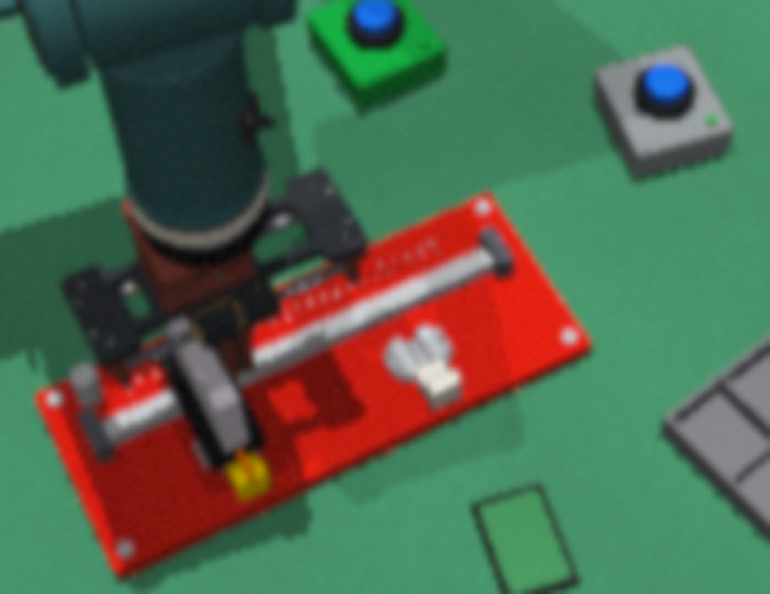

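The fence moved about 10 px further and the orange pointer now overlaps the flag (≈ 241,460). I'll back off to measure it unobstructed.

Call:
{"api": "step_arm", "payload": {
  "motion": [
    {"wx": 0, "wy": 0, "wz": 0, "tx": 0, "ty": 20, "tz": 0, "claw": 0},
    {"wx": 0, "wy": 0, "wz": 0, "tx": 0, "ty": 50, "tz": -10, "claw": 0},
    {"wx": 0, "wy": 0, "wz": 0, "tx": 5, "ty": 95, "tz": -30, "claw": 0},
    {"wx": 0, "wy": 0, "wz": 0, "tx": 10, "ty": 140, "tz": -50, "claw": 0},
    {"wx": 0, "wy": 0, "wz": 0, "tx": 15, "ty": 185, "tz": -65, "claw": 0}
  ]
}}

```text
clock: 8.05
eef_pos: [536.1, 141.8, 152.6]
tcp_rot: [3.139, 0.001, 3.057]
ft_force: [1.1, -0.1, 0.4]
width: 0.7
```

```bash
python3 -c "
from h import *
print(to([493.4,348,100]))
s=bot.camera('top')[155:225,170:350,::-1];cv2.imwrite('pics/t7.png',cv2.resize(s,None,fx=4.4,fy=4.4,interpolation=2))
s=bot.camera('scene')[135:270,160:335,::-1];cv2.imwrite('pics/s7.png',cv2.resize(s,None,fx=4.4,fy=4.4,interpolation=2))"
```

```text
(array([ 60.1, 201.7,  53.1]), array([1.79848865e+02, 8.46504574e-02, 1.75144103e+02]), array([536.12117957, 141.79538863, 152.62595351]))
```

View pics/t7.png

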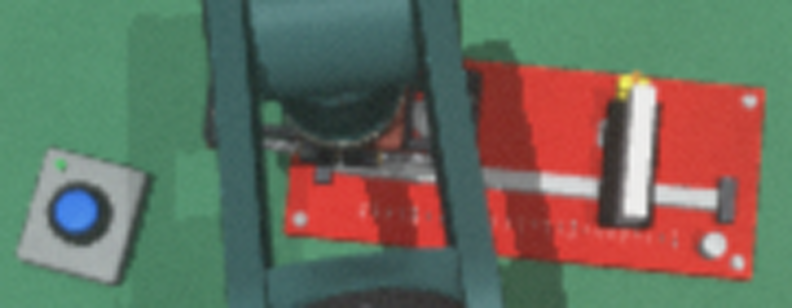

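View pics/s7.png

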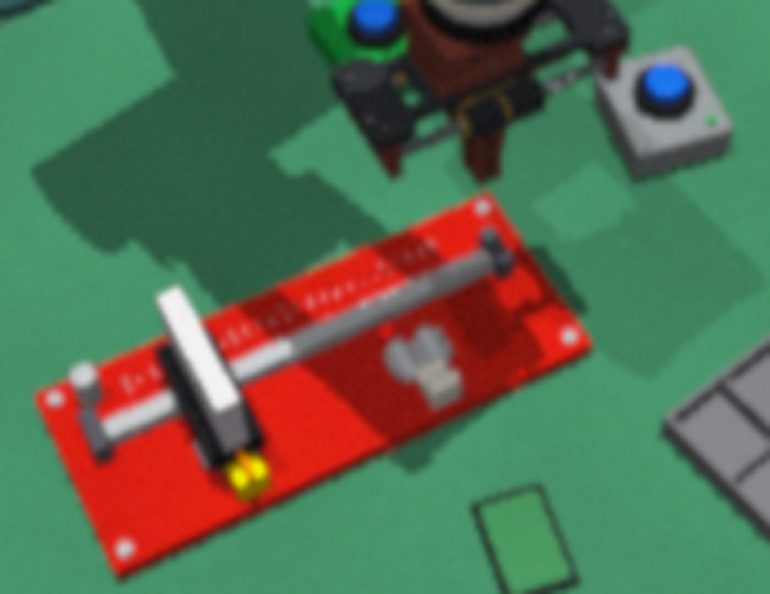

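Run:
```python
from h import *
np.set_printoptions(precision=1,suppress=True)
th=np.radians(-5);Y=np.array([-np.sin(th),np.cos(th),0])
m=lambda n,f,P,z:np.mean([atz(n,*f(*p),z) for p in P],0)
for n,f,P1,F in(("top",tz,((633,83),(657,85),(646,219),(622,218)),((617,76),(649,76),(646,116),(616,115))),
 ("scene",sz,((158,296),(182,288),(244,400),(219,410)),((224,462),(258,448),(269,470),(236,485)))):
    b,c=m(n,f,P1,107),m(n,f,F,40);print(b,c,(b-c)@Y)
# predict plate top corners if home, using flag avg & jig line
c=np.array([590,-72.,0]);X=np.array([Y[1],-Y[0],0])
for n in("top","scene"):
  k,ox,oy=(4.4,170,155) if n=="top" else (4.4,160,135)
  for e in(-6,-3,0,3):
   o=np.array([541,8,0.]);P=o+Y*((c-o)@Y+e)+[0,0,107]
   print(n,e,[np.round((np.array(proj(n,P+X*a+Y*b))-[ox,oy])*k) for a,b in((48,8),(48,-8),(-48,-8),(-48,8))])
```

```text
[533. -68. 107.] [587.  -71.1  40. ] -1.6541807515172917
[536.2 -67.  107. ] [593.2 -72.9  40. ] 0.9879591038203288
top -6 [array([639.,  82.]), array([661.,  84.]), array([651., 215.]), array([629., 212.])]
top -3 [array([635.,  82.]), array([657.,  84.]), array([647., 214.]), array([625., 212.])]
top 0 [array([631.,  81.]), array([653.,  84.]), array([643., 214.]), array([620., 212.])]
top 3 [array([627.,  81.]), array([649.,  83.]), array([638., 213.]), array([616., 211.])]
scene -6 [array([231., 400.]), array([207., 411.]), array([147., 297.]), array([170., 287.])]
scene -3 [array([235., 398.]), array([212., 409.]), array([152., 295.]), array([174., 285.])]
scene 0 [array([239., 396.]), array([216., 407.]), array([156., 293.]), array([178., 283.])]
scene 3 [array([244., 394.]), array([220., 405.]), array([160., 291.]), array([183., 281.])]
```

The fence is home: the offset is -1.7 mm by the top camera and about +1 to +3 mm by the scene camera, the pointer is centred on the flag (245,470), and it jumped about 8 mm. Next is the button.

Call:
{"api": "step_arm", "payload": {
  "motion": [
    {"wx": 0, "wy": 0, "wz": 0, "tx": 12, "ty": 40, "tz": 0, "claw": 0},
    {"wx": 0, "wy": 0, "wz": 0, "tx": 24, "ty": 80, "tz": 0, "claw": 0},
    {"wx": 0, "wy": 0, "wz": 0, "tx": 36, "ty": 120, "tz": 10, "claw": 0},
    {"wx": 0, "wy": 0, "wz": 0, "tx": 48, "ty": 160, "tz": 30, "claw": 0},
    {"wx": 0, "wy": 0, "wz": 0, "tx": 60, "ty": 200, "tz": 50, "claw": 0}
  ]
}}

```text
clock: 8.65
eef_pos: [493.5, 350.6, 104.0]
tcp_rot: [3.136, 0.006, 3.062]
ft_force: [0.2, 0.4, -0.5]
width: 0.5
```

Call:
{"api": "step_arm", "payload": {
  "motion": [
    {"wx": 0, "wy": 0, "wz": 0, "tx": 0, "ty": 0, "tz": 0, "claw": 0},
    {"wx": 0, "wy": 0, "wz": 0, "tx": 0, "ty": 0, "tz": 0, "claw": 0}
  ]
}}

```text
clock: 8.85
eef_pos: [492.8, 350.3, 103.0]
tcp_rot: [3.138, 0.004, 3.064]
ft_force: [0.5, 0.1, -0.0]
width: 0.7
```

```bash
python3 -c "
from h import *
print(to([493.4,348,70]))
s=bot.camera('scene')[100:250,240:400,::-1];cv2.imwrite('pics/s8.png',cv2.resize(s,None,fx=4,fy=4,interpolation=2))"
```

```text
(array([-0.7, -2.4, 33. ]), array([179.78544732,   0.24090536, 175.53510383]), array([492.76788882, 350.30468567, 103.00349586]))
```

View pics/s8.png

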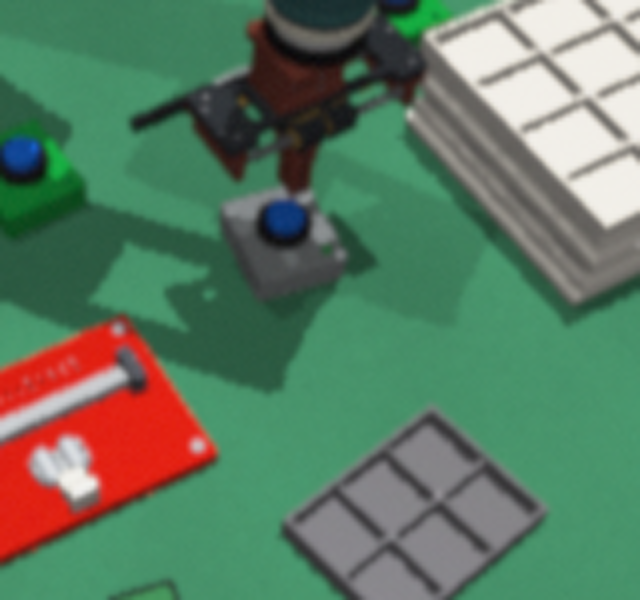

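Call:
{"api": "step_arm", "payload": {
  "motion": [
    {"wx": 0, "wy": 0, "wz": 0, "tx": -0.5, "ty": -2.5, "tz": 12, "claw": 0},
    {"wx": 0, "wy": 0, "wz": 0, "tx": -0.5, "ty": -2.5, "tz": 24, "claw": 0},
    {"wx": 0, "wy": 0, "wz": 0, "tx": -0.5, "ty": -2.5, "tz": 30, "claw": 0},
    {"wx": 0, "wy": 0, "wz": 0, "tx": -0.5, "ty": -2.5, "tz": 30, "claw": 0}
  ]
}}

```text
clock: 9.3
eef_pos: [493.6, 345.9, 72.6]
tcp_rot: [3.139, 0.004, 3.061]
ft_force: [-0.8, -0.8, 1.6]
width: 0.3
```

Call:
{"api": "step_arm", "payload": {
  "motion": [
    {"wx": 0, "wy": 0, "wz": 0, "tx": 0, "ty": 0, "tz": 2, "claw": 0},
    {"wx": 0, "wy": 0, "wz": 0, "tx": 0, "ty": 0, "tz": 4, "claw": 0},
    {"wx": 0, "wy": 0, "wz": 0, "tx": 0, "ty": 0, "tz": 4, "claw": 0}
  ]
}}

```text
clock: 9.6
eef_pos: [493.8, 345.9, 68.8]
tcp_rot: [3.139, 0.004, 3.061]
ft_force: [-0.8, -0.9, 4.7]
width: 0.4
```

Call:
{"api": "step_arm", "payload": {
  "motion": [
    {"wx": 0, "wy": 0, "wz": 0, "tx": 0, "ty": 0, "tz": 2, "claw": 0},
    {"wx": 0, "wy": 0, "wz": 0, "tx": 0, "ty": 0, "tz": 2, "claw": 0}
  ]
}}

```text
clock: 9.8
eef_pos: [493.9, 346.0, 67.4]
tcp_rot: [3.139, 0.004, 3.062]
ft_force: [-1.6, -1.5, 6.7]
width: 0.6
```

Call:
{"api": "step_arm", "payload": {
  "motion": [
    {"wx": 0, "wy": 0, "wz": 0, "tx": 0, "ty": 0, "tz": 2, "claw": 0},
    {"wx": 0, "wy": 0, "wz": 0, "tx": 0, "ty": 0, "tz": 2, "claw": 0}
  ]
}}

```text
clock: 10.0
eef_pos: [493.9, 346.0, 67.1]
tcp_rot: [3.139, 0.005, 3.062]
ft_force: [-3.6, -3.4, 16.7]
width: 0.4
```

The button has bottomed out: force rose from about 1.6 N to 5–7 N over about 6 mm, then hit a hard stop. I'll retract.

Call:
{"api": "step_arm", "payload": {
  "motion": [
    {"wx": 0, "wy": 0, "wz": 0, "tx": 0, "ty": 0, "tz": -10, "claw": 0},
    {"wx": 0, "wy": 0, "wz": 0, "tx": 0, "ty": 0, "tz": -40, "claw": 0},
    {"wx": 0, "wy": 0, "wz": 0, "tx": 20, "ty": 0, "tz": -80, "claw": 0},
    {"wx": 0, "wy": 0, "wz": 0, "tx": 40, "ty": 20, "tz": -120, "claw": 0},
    {"wx": 0, "wy": 0, "wz": 0, "tx": 60, "ty": 40, "tz": -150, "claw": 0}
  ]
}}

```text
clock: 10.5
eef_pos: [436.5, 390.8, 219.4]
tcp_rot: [3.137, 0.007, 3.061]
ft_force: [0.9, 0.1, 0.8]
width: 0.7
```

Call:
{"api": "step_arm", "payload": {
  "motion": [
    {"wx": 0, "wy": 0, "wz": 0, "tx": 0, "ty": 0, "tz": 0, "claw": 0},
    {"wx": 0, "wy": 0, "wz": 0, "tx": 0, "ty": 0, "tz": 0, "claw": 0},
    {"wx": 0, "wy": 0, "wz": 0, "tx": 0, "ty": 0, "tz": 0, "claw": 0}
  ]
}}

```text
clock: 10.8
eef_pos: [436.2, 389.8, 217.9]
tcp_rot: [3.139, 0.005, 3.061]
ft_force: [-0.4, 0.5, -1.8]
width: 0.8
```

```bash
python3 -c "
from h import *
s=bot.camera('scene')[135:270,160:335,::-1];cv2.imwrite('pics/s9.png',cv2.resize(s,None,fx=4.4,fy=4.4,interpolation=2))
s=bot.camera('top')[155:225,170:350,::-1];cv2.imwrite('pics/t9.png',cv2.resize(s,None,fx=4.4,fy=4.4,interpolation=2))
print(bot.read_state()['ft_force'])"
```

```text
[-0.18346723  0.99686169  1.14003975]
```

View pics/s9.png

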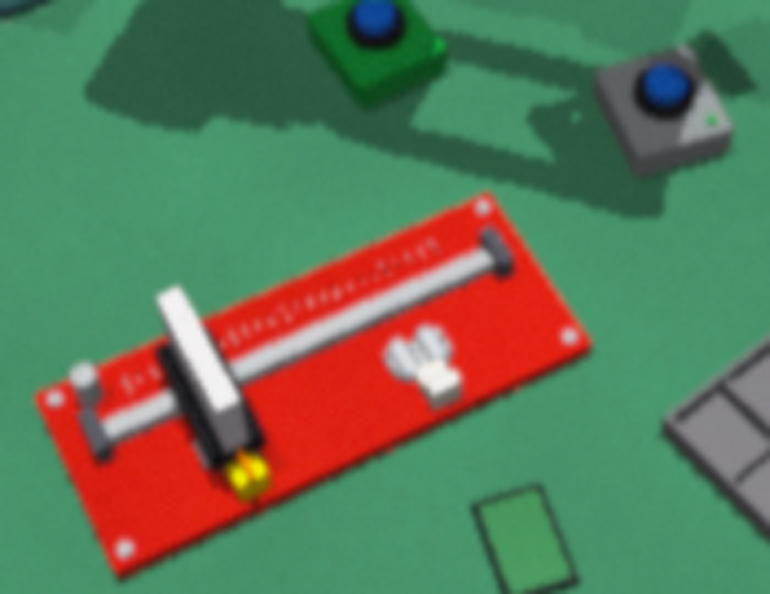

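View pics/t9.png

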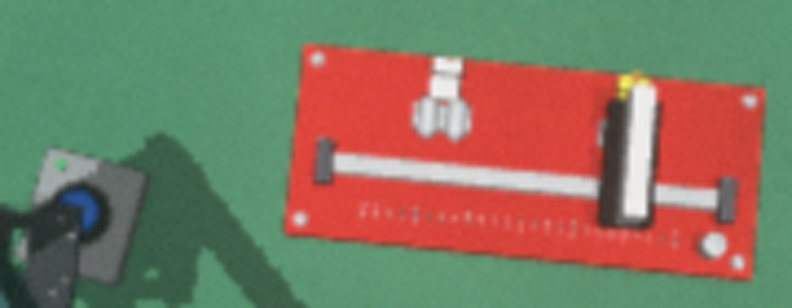

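Run:
```python
from h import *
th=np.radians(-5);Y=np.array([-np.sin(th),np.cos(th),0])
s=lambda n,f,p,z:(atz(n,*f(*p),z)-[541,8,0])@Y
print(s("top",tz,(625,224),52), "notch flag",s("top",tz,(632,96),40),s("top",tz,(628.5,136),34),"white",s("top",tz,(447,80),40),s("top",tz,(441.5,117),34))
print("pointer/flag scene", s("scene",sz,(246,467),40), s("scene",sz,(243,463),44))
```

```text
-75.84968821326949 notch flag -74.76110917889133 -75.12504268739897 white 66.63942668706447 68.13290178052674
pointer/flag scene -76.7605942113414 -77.7466856439755
```

The carriage and notch agree to about 1 mm, so I'm handing it in.

```bash
python3 -c "
from station import bot
print(bot.job_done())"
```

```text
the job is handed in; nothing more can be done
None
```

The job is handed in at about 11 s on the robot's clock. The fence sits in the yellow notch, and the blue button was pressed after that and released.

- **Fence:** I pushed it towards the yellow flag with closed fingers on its +y face only. The first push stopped short: the force had dropped to zero, but the pictures put the fence 7–10 mm before the notch. I pushed a few mm more and it jumped forward about 8 mm into the notch.
- **Fence position check:** The views disagree slightly on how far it is from the notch centre. The plate reads about -1.7 mm in the top view and +1 to +3 mm in the scene view. The carriage reads about -1 mm in the top view, and the pointer lies over the yellow flag. All are within the 4 mm limit, given calibration good to about 2 mm.
- **Button:** I pressed it about 6 mm to a hard stop, with the force reaching 16.7 N, then raised the arm well clear. I took no separate measurement that it came back up. It looks up in the last scene picture, and the arm is touching nothing.
- **Loose things:** In the last pictures, cropped to the jig area, the setting gauge is unmoved, and the display module and tray edge look the same. I did not recheck the bottle, tape roll, screwdriver or pen at the end, but the arm did not come near them.

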